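Fold out the crank and open the dust damper

TASK

Open the polishing bench's dust damper with the yellow handwheel: first swing its folded crank handle up until it clicks upright, then use it to turn the wheel counter-clockwise (seen from above) a quarter turn to its stop. Let go with the handle still upright, and do not unfold or turn the blue handwheel.

Things in the scene. Friction and masses are not known exactly. Their poses are not given: they have to be found in the camera images.
- yellow_damper: Grey drum, 190 mm wide, 70 high, fixed; on top a level yellow handwheel. Origin: on the wheel's axis, at bench height; z up; x points to the handle's hinge as it stands at the start (a pipe stub points the same way, to 125 mm). Rim radius 85, top at 102 mm, hub top 105. Hinge: between steel cheeks (22 mm long, 49 wide, top at 140), 60 mm from the wheel's axis, 130 mm high, its axis level and tangential.
- yellow_handle (a joint): Fold angle of the yellow wheel's crank handle: 0 level, across the wheel's centre; pi/2 (stop) upright. Ends in a black ball, 32 mm wide, that spins freely on the 13 mm shaft; ball centre 66 mm from the hinge, so at 0 it is 6 mm past the wheel's axis, 130 mm high; upright 196 mm high. Starts at 0 to 0.2; stiff (0.07 N m), stays put; from 1.1 on a spring resists by a few N, past 1.33 it clicks upright.
- yellow_wheel (a joint): Angle of the yellow handwheel, rad, growing counter-clockwise seen from above; its hinge and handle turn with it. Starts at 0 (shut); pi/2 is its stop (open). While the handle is folded, its tail pin sits in a notch and locks the wheel (about 3 mm of play). Turning takes about 0.12 N m, some 2 N at the handle; it stays where it is left.
- blue_handle (a joint): Fold angle of the like crank handle on the like damper with the blue handwheel, rad; 0: folded. To be left folded, which also keeps the blue wheel locked. The blue wheel's axis is at least 290 mm from the yellow one's, on the other side (left or right) of the robot's centre line.

How it is judged:
By the outcome, as a careful person would: the job done as asked, in the order asked, and still so for the second after the job is handed in, with the robot touching nothing.
It also fails if it takes over 37 s, if anything falls off the work surface, if the arm or the gripper's body presses on something with over 40 N, if the wrist force passes 120 N, or if a joint passes its speed limit or range.

ROBOT

A 7-joint arm with a two-finger parallel gripper is mounted at the origin on the work surface. World frame = base frame: x ahead of the robot, y to its left, z up, the work surface at z = 0. Lengths are in m, angles in rad, forces in N, time in s.
With the tool pointing down it reaches from about 0.4 to 0.875 m from the base axis. Payload 6.5 kg.
Tool frame: the origin (TCP) lies between the finger pads; the fingertips stand 22 mm ahead of it and the grasp point (between the pads) lies 3 mm ahead of it; z points along the fingers, x is the direction in which the jaws open and shut, and the axes are right-handed (so a half turn about z gives the same grasp; the last joint's range is limited). The gripper opens to 85 mm and grips with 20 to 120 N. Pads are 22 mm wide; open, the fingers measure 114 mm over their backs; the gripper's body (76 mm by 85 mm) begins 54 mm behind the grasp point. The pads swing forward as they close: fully open they stand 13 mm farther back than shut.
Start: joints at [-1.362, 0.536, -0.004, 1.538, 0.003, 1.067, -0.071], TCP at [0.176, 0.626, 0.253] pointing down, gripper open.
Joint ranges: [-2.7, 2.7], [-0.37, 2.16], [-1.27, 1.26], [0.24, 2.4], [-1.31, 4.45], [0.19, 1.91], [-2.76, 2.76]. Speed limits (rad/s): [2.39, 2.39, 3.14, 3.14, 3.14, 3.14, 3.14].

INTERFACE

Orientations are given as a unit quaternion [x, y, z, w].
In Python, from station import state, eyes, robot gives the robot as it stands.
- The arm moves only by the tool move_arm, never from a script. Its argument "deltas" is a list of rows, each a list of 7 numbers: the finger opening in m, from 0 to 0.0854, then the shift along the world's x, y, z in m, then the turn, a rotation vector about the world's x, y, z in rad. A call has 1 to 12 rows; each row shifts and turns the pose as measured when the row begins; what a row does not reach is not made up. A row lasts 1/10 s, in which the tool goes at most 50 mm and 8.59 degrees, less where a joint would pass 70% of its speed; a pose out of reach is approached as far as the arm can. A call with a gripper value outside its range is refused whole. The fingers move at their own pace and stop on an object; "newtons" is the grip in N (left out, the last holds). Time passes only in rows, so rows that do not move let the fingers close. It gives the time, the measured TCP pose, the force and the opening at its end, in the units of the state.
- state(): the state, without advancing time (a new reading comes with each control period).
- eyes.grab_frame(name): name is "side" or "top" or "wrist"; returns the picture (480x640x3 uint8, red, green, blue); there is no depth.
- eyes.camera_params(name): a dict with "camera_matrix" (3x3 intrinsics, pixels), "T" (4x4, takes a point from camera to world coordinates); the wrist camera has in their place "tool_from_camera" (4x4, takes a point from camera to tool coordinates, whose origin is the TCP and whose axes are the tool frame's). Camera axes: x right, y up, looking along -z (the intrinsics and any distortion apply to the point x, -y, -z); pixel columns grow to the right and rows downward; lengths in m; the calibration is good to about 2 mm. A picture is of the moment at which its call begins: read the wrist's pose just before it. camera_params takes no time and is no camera call.
- robot.close_job(): hands the job in, once; it reports no verdict.
The state is a dict: "clock": time; "joint_positions": joint angles; "joint_velocities": joint speeds; "joint_torque": joint torques, N m; "eef_pos": TCP position; "ee_rot": TCP orientation; "ft_force": force on the tool from outside, world axes, zero at the start; "moment": the same for the moment, N m; "opening": opening from 0.0 (shut) to 1.0 (fully open).
Only numpy, scipy, OpenCV 4.12 (cv2) and the standard library are available. Lean on these libraries where they do the work, as an engineer would, in place of code of your own. Each camera call takes 0.05 s, during which the arm holds its last target.

## Working session

There is one attempt and no reset: what is moved stays moved. The work goes in short steps, Python scripts to look and compute and a tool call to move; the robot and the scene stay as the last step left them, time stands still between calls to the robot, and variables do not carry over. Pictures are saved under pics/ and viewed, and the job is handed in when it is done.

Besides the shell and the picture viewer there is one more tool, called after "Call:" as name([rows], argument=value, ...), one row to a line, values as JSON. move_arm: Moves the arm, as the interface text tells. Its arguments: {"type":"object","properties":{"deltas":{"type":"array"},"newtons":{"type":"number"}},"required":["deltas"]}

```bash
mkdir -p pics; ls
python3 - <<'E'
from station import state, eyes, robot
import cv2
s=state();print(s)
for n in ["top","side"]:
    cv2.imwrite(f"pics/{n}0.png",eyes.grab_frame(n)[:,:,::-1])
    p=eyes.camera_params(n);print(n,p)
print(eyes.camera_params("wrist"))
E
```

```text
pics
{'clock': 0.0, 'joint_positions': array([-1.36216848,  0.53717321, -0.00444225,  1.53888735,  0.00257738,
        1.06726952, -0.07117839]), 'joint_velocities': array([ 0.00071892,  0.00208627,  0.00100203, -0.00074103, -0.00075955,
        0.00108613, -0.00096393]), 'joint_torque': array([ 7.89955793e-04, -5.83409643e+01,  1.04876071e+00, -2.59103841e+01,
        1.23401688e-02,  9.75189556e-03,  3.55229957e-06]), 'eef_pos': array([0.17624343, 0.62503263, 0.25240289]), 'ee_rot': array([ 7.97275905e-01,  6.03614431e-01, -6.57252108e-04,  5.63700771e-04]), 'ft_force': array([ 0.57993719,  0.44344357, -0.94010719]), 'moment': array([-0.03373959,  0.00135387,  0.0060324 ]), 'opening': 0.9994168449634558}
top {'camera_matrix': array([[568.77090188,   0.        , 312.97238691],
       [  0.        , 568.77090188, 240.76169177],
       [  0.        ,   0.        ,   1.        ]]), 'T': array([[-0.00323884,  0.99822455, -0.05947492,  0.50879292],
       [-0.99950931, -0.00137856,  0.03129279, -0.01500512],
       [ 0.03115525,  0.05954709,  0.99773919,  0.84844852],
       [ 0.        
[... 307 characters left out ...]
, -0.67359726,  0.67263777,  0.60590026],
       [ 0.0044854 ,  0.7055735 ,  0.70862255,  0.76258602],
       [ 0.        ,  0.        ,  0.        ,  1.        ]])}
{'camera_matrix': array([[369.10503859,   0.        , 311.38855931],
       [  0.        , 369.10503859, 236.65731597],
       [  0.        ,   0.        ,   1.        ]]), 'tool_from_camera': array([[ 9.99999840e-01,  4.06368032e-04, -3.92316300e-04,
         2.27174168e-05],
       [ 2.67365014e-04, -9.52362064e-01, -3.04969551e-01,
        -7.87220629e-02],
       [-4.97557038e-04,  3.04969398e-01, -9.52362021e-01,
        -1.20331770e-01],
       [ 0.00000000e+00,  0.00000000e+00,  0.00000000e+00,
         1.00000000e+00]])}
```

View pics/top0.png

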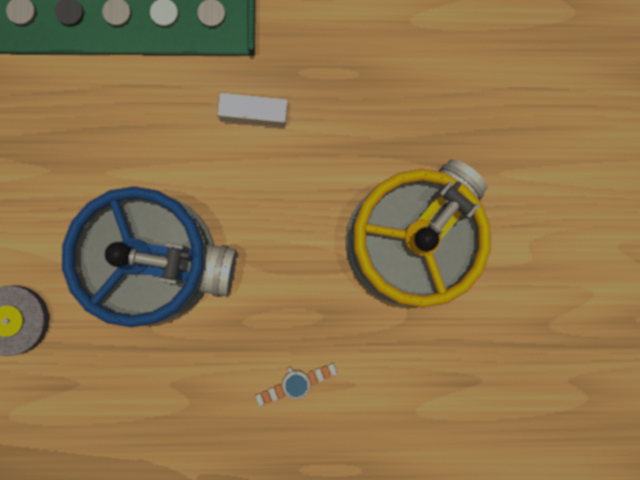

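View pics/side0.png

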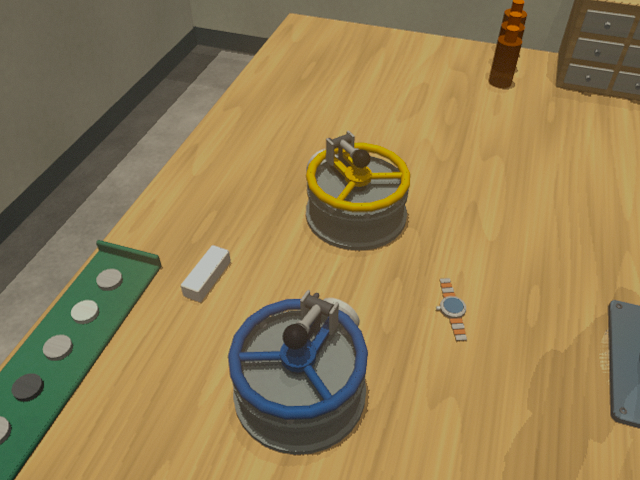

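The top view shows the yellow wheel with its rim centred near (422,237), the ball at (426,239) and the cheeks near (460,200). The blue wheel is at (133,256). Next I'll measure the pose.

```bash
cat > h.py <<'E'
import numpy as np,cv2
from station import state, eyes, robot
def ray(n,u,v,P=None):
    p=P or eyes.camera_params(n);K=p["camera_matrix"];T=p["T"]
    d=np.array([(u-K[0,2])/K[0,0],-(v-K[1,2])/K[1,1],-1]);return T[:3,3],T[:3,:3]@d
def atz(n,u,v,z):
    o,d=ray(n,u,v);return o+d*(z-o[2])/d[2]
def proj(n,X):
    p=eyes.camera_params(n);K=p["camera_matrix"];T=np.linalg.inv(p["T"]);X=np.atleast_2d(X)
    c=X@T[:3,:3].T+T[:3,3];q=np.c_[c[:,0],-c[:,1],-c[:,2]]@K.T
    return q[:,:2]/q[:,2:]
E
python3 - <<'E'
from h import *
from scipy.optimize import least_squares
obs={}
for n,box in [("top",(330,500,150,320)),("side",(290,425,130,235))]:
    im=cv2.imread(f"pics/{n}0.png");hsv=cv2.cvtColor(im,cv2.COLOR_BGR2HSV)
    m=cv2.inRange(hsv,(22,190,80),(32,255,255));mm=np.zeros_like(m);mm[box[2]:box[3],box[0]:box[1]]=m[box[2]:box[3],box[0]:box[1]]
    cs,_=cv2.findContours(mm,cv2.RETR_EXTERNAL,cv2.CHAIN_APPROX_NONE)
    h=cv2.convexHull(np.vstack([c for c in cs if len(c)>20]))[:,0].astype(float)
    e=cv2.fitEllipse(h.astype(np.float32).reshape(-1,1,2));print(n,e)
    obs[n]=e[0]
    print(atz(n,*e[0],0.094))
    dk=cv2.inRange(hsv,(0,0,0),(180,255,50));dm=np.zeros_like(dk);dm[box[2]:box[3],box[0]:box[1]]=dk[box[2]:box[3],box[0]:box[1]]
    k,l,st,c=cv2.connectedComponentsWithStats(dm)
    for i in range(1,k):
        if st[i,4]>60: print("dark",st[i],c[i],atz(n,*c[i],.13),atz(n,*c[i],.142))
print(np.linalg.norm(1))
im=cv2.imread("pics/top0.png")[140:320,330:510];cv2.imwrite("pics/top0z.png",cv2.resize(im,(600,600),interpolation=cv2.INTER_CUBIC))
im=cv2.imread("pics/side0.png")[120:250,290:420];cv2.imwrite("pics/side0z.png",cv2.resize(im,(600,600),interpolation=cv2.INTER_CUBIC))
E
```

```text
top ((421.92205810546875, 237.78001403808594), (134.36834716796875, 136.08917236328125), 129.5146484375)
[ 0.55756017 -0.18451294  0.094     ]
dark [415 226  23  25 425] [426.12705882 238.70588235] [ 0.55404438 -0.18180007  0.13      ] [ 0.55328856 -0.17901415  0.142     ]
side ((358.07440185546875, 176.54637145996094), (68.46012115478516, 103.83011627197266), 92.3656234741211)
[ 0.55682121 -0.18193936  0.094     ]
1.0
```

View pics/top0z.png

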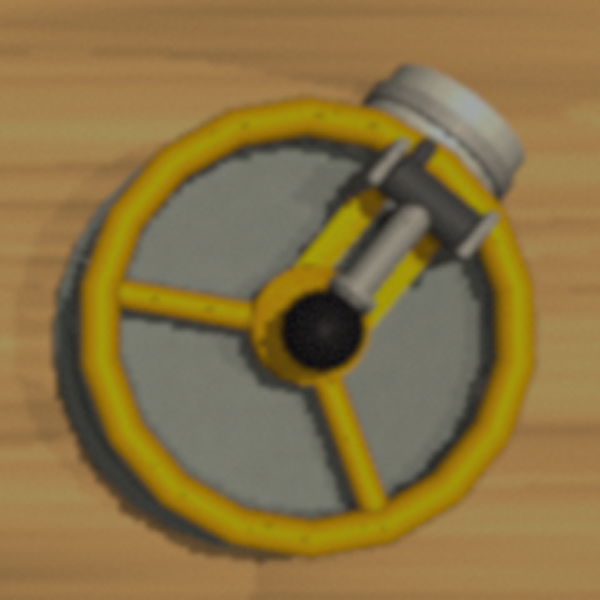

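View pics/side0z.png

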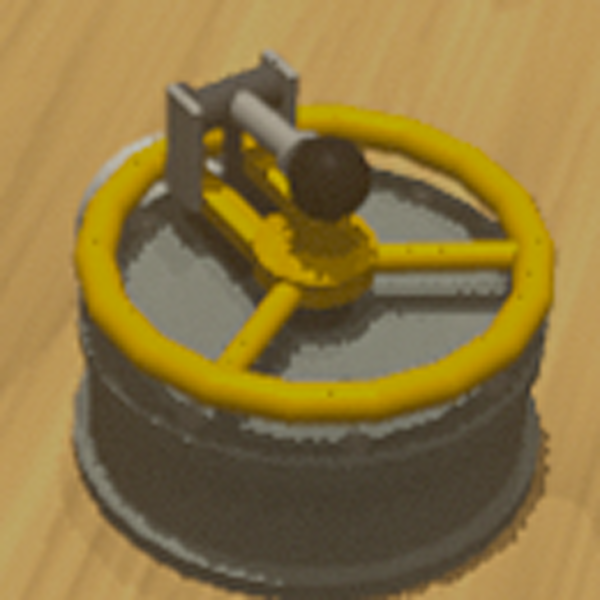

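Run:
```python
from h import *
c=np.array([.5572,-.1832])
for u,v,z in [(459.5,201,.14),(460.5,200.6,.13),(460.5,200.6,.134)]:
    X=atz("top",u,v,z);d=X[:2]-c;print(X,np.hypot(*d),np.degrees(np.arctan2(d[1],d[0])))
# side cheeks tops zoom (185,95),(280,62) mid
X=atz("side",290+232*130/600,120+78*130/600,.14);d=X[:2]-c;print("side",X,np.hypot(*d),np.degrees(np.arctan2(d[1],d[0])))
A=[];b=[]
for n,u,v in [("top",426.1,238.4),("side",361.5,158.6)]:
    o,d=ray(n,u,v);d/=np.linalg.norm(d);P=np.eye(3)-np.outer(d,d);A.append(P);b.append(P@o)
print("ball",np.linalg.lstsq(np.vstack(A),np.hstack(b),rcond=None))
```

```text
[ 0.60110903 -0.22266541  0.14      ] 0.05903830387684598 -41.94918247340773
[ 0.60292895 -0.22689914  0.13      ] 0.0632514964105202 -43.69974615157649
[ 0.60240484 -0.22571941  0.134     ] 0.06205947162716414 -43.24660083224257
side [ 0.60364477 -0.22421399  0.14      ] 0.06196179782465962 -41.44676317646291
ball (array([ 0.55319046, -0.18057804,  0.13596773]), array([1.57128756e-06]), np.int32(3), array([1.41421356, 1.33440277, 0.4683687 ]))
```

The yellow axis is at about (0.557,-0.183), with the hinge direction at about -42.5° and the ball at about (0.553,-0.181,0.136). I'll travel over at height, turning the jaws to the tangential direction (47.5°) on the way.

Call:
move_arm([
  [0.0854,0.03,-0.036,0,0,0,-0.05],
  [0.0854,0.03,-0.036,0,0,0,-0.05],
  [0.0854,0.03,-0.036,0,0,0,-0.05],
  [0.0854,0.03,-0.036,0,0,0,-0.05],
  [0.0854,0.03,-0.036,0,0,0,-0.05],
  [0.0854,0.03,-0.036,0,0,0,-0.05],
  [0.0854,0.03,-0.036,0,0,0,-0.05],
  [0.0854,0.03,-0.036,0,0,0,-0.05],
  [0.0854,0.03,-0.036,0,0,0,-0.05],
  [0.0854,0.01,-0.048,0,0,0,0],
  [0.0854,0.01,-0.048,0,0,0,0],
  [0.0854,0.01,-0.048,0,0,0,0],
], newtons=20)

```text
clock: 1.3
eef_pos: [0.477, 0.1455, 0.2489]
ee_rot: [0.913, 0.409, -0.002, -0.001]
ft_force: [0.7, -0.2, 1.2]
opening: 0.999
```

Call:
move_arm([
  [0.0854,0.011,-0.047,0,0,0,0],
  [0.0854,0.011,-0.047,0,0,0,0],
  [0.0854,0.011,-0.047,0,0,0,0],
  [0.0854,0.011,-0.047,0,0,0,0],
  [0.0854,0.011,-0.047,0,0,0,0],
  [0.0854,0.011,-0.047,0,0,0,0],
  [0.0854,0.01,-0.044,0,0,0,-0.01],
  [0.0854,0,0,0,0,0,0],
])

```text
clock: 2.1
eef_pos: [0.5513, -0.2013, 0.2481]
ee_rot: [0.916, 0.4, -0.004, 0.0]
ft_force: [-0.1, -1.3, -0.5]
opening: 0.999
```

Run:
```python
from h import *
from scipy.spatial.transform import Rotation as R
s=state();im=eyes.grab_frame("wrist");cv2.imwrite("pics/w1.png",im[:,:,::-1])
print(s["eef_pos"],s["ee_rot"],s["joint_positions"].round(2))
p=eyes.camera_params("wrist");T=np.eye(4);T[:3,:3]=R.from_quat(s["ee_rot"]).as_matrix();T[:3,3]=s["eef_pos"]
np.save("w1T.npy",T@p["tool_from_camera"])
```

```text
[ 0.55128711 -0.20132263  0.24810171] [ 9.16413498e-01  4.00216816e-01 -3.57404560e-03  1.61852189e-04] [-0.03  0.46  0.4   1.73 -0.2   1.    1.27]
```

View pics/w1.png

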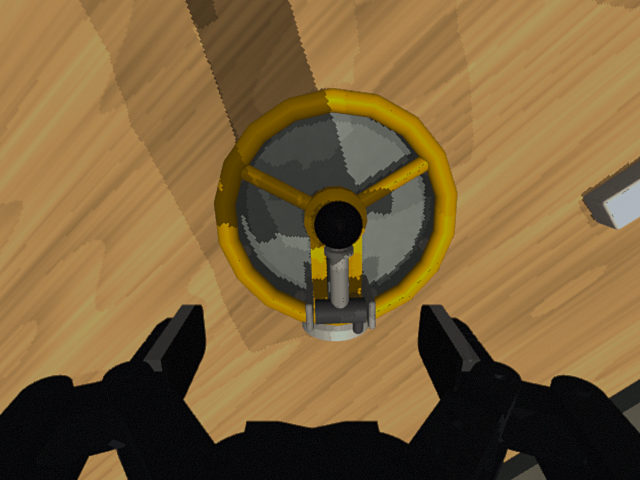

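Run:
```python
from h import *
T=np.load("w1T.npy");K=eyes.camera_params("wrist")["camera_matrix"]
def az(u,v,z):
    d=T[:3,:3]@np.array([(u-K[0,2])/K[0,0],-(v-K[1,2])/K[1,1],-1]);o=T[:3,3];return o+d*(z-o[2])/d[2]
b=az(338,224,.135);h=az(341,311,.133);r=az(336.5,209,.098);print(b,h,r)
d=h-b;print(np.degrees(np.arctan2(d[1],d[0])),np.hypot(d[0],d[1]))
```

```text
[ 0.55299197 -0.1803431   0.135     ] [ 0.60325037 -0.2219048   0.133     ] [ 0.55279354 -0.17858654  0.098     ]
-39.589393698390985 0.06521719212827636
```

The wrist view shows the ball at (338,224) with the shaft running straight down the image, and all three cameras agree on the ball. Now I'll descend over it.

Call:
move_arm([
  [0.0854,0.002,0.021,-0.01,0,0,0.02],
  [0.07,0,0,-0.04,0,0,0],
  [0.06,0,0,-0.035,0,0,0],
  [0.06,0,0,-0.015,0,0,0],
  [0.06,0,0,0,0,0,0],
])

```text
clock: 2.65
eef_pos: [0.5531, -0.1599, 0.1415]
ee_rot: [0.908, 0.419, -0.003, -0.005]
ft_force: [-1.2, -3.9, -0.1]
opening: 0.707
```

Run:
```python
from h import *
s=state();print(s["eef_pos"],s["ee_rot"],s["ft_force"])
cv2.imwrite("pics/w2.png",eyes.grab_frame("wrist")[:,:,::-1])
im=eyes.grab_frame("side")[100:260,270:460,::-1];cv2.imwrite("pics/s2.png",cv2.resize(im,(700,590)))
```

```text
[ 0.55307747 -0.15987899  0.14154138] [ 0.90812223  0.41866631 -0.0025582  -0.00509884] [-1.15966792 -3.90838165 -0.1303222 ]
```

View pics/w2.png

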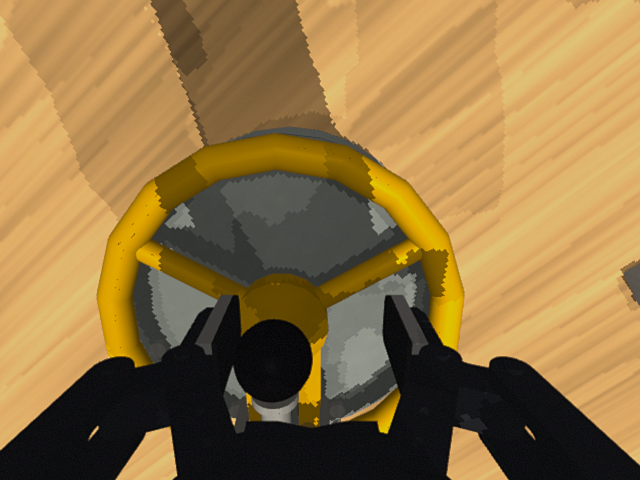

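View pics/s2.png

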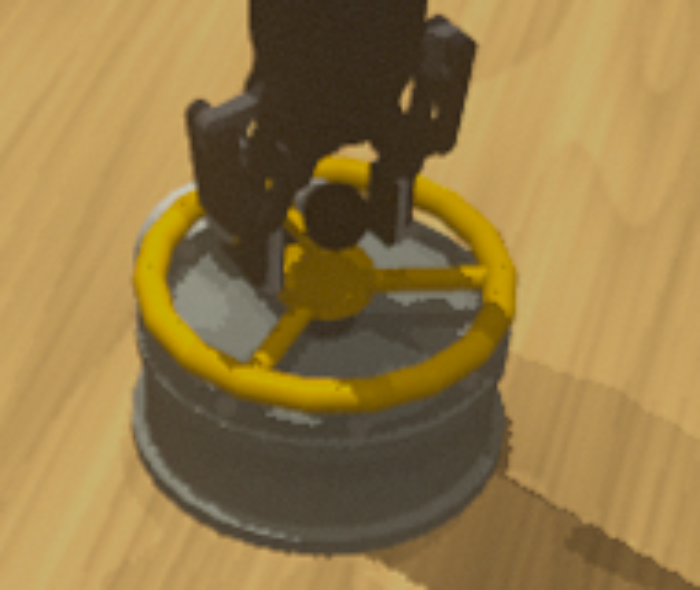

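The arm overshot 20 mm in +y: the ball sits at (273,360), against the left finger. I'll correct that gently.

Call:
move_arm([
  [0.07,0,-0.01,0,0,0,0],
  [0.07,0,-0.007,0,0.01,0.0,0],
  [0.07,0,0,0,0,0,0],
])

```text
clock: 3.05
eef_pos: [0.5561, -0.1777, 0.1467]
ee_rot: [0.908, 0.419, 0.003, -0.008]
ft_force: [-0.0, -1.2, -0.2]
opening: 0.818
```

Call:
move_arm([
  [0.06,-0.003,-0.003,-0.006,0,-0.01,0],
  [0.06,0,0,0,0,0,0],
])

```text
clock: 3.25
eef_pos: [0.5539, -0.1818, 0.1415]
ee_rot: [0.908, 0.419, 0.009, -0.005]
ft_force: [0.4, 0.4, 0.5]
opening: 0.703
```

Run:
```python
from h import *
s=state();print(s["eef_pos"],s["ee_rot"],s["ft_force"])
cv2.imwrite("pics/w3.png",eyes.grab_frame("wrist")[:,:,::-1])
```

```text
[ 0.55386474 -0.18182792  0.14146318] [ 0.90799553  0.41884791  0.00919603 -0.00509797] [0.3988145  0.42778686 0.52909711]
```

View pics/w3.png

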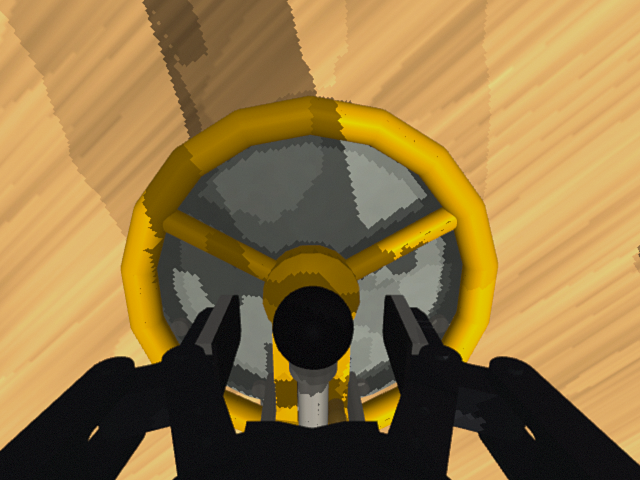

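The ball is centred between the pads, at (313,328), so I'll close on it.

Call:
move_arm([
  [0.03,0,0,0,0,0,0],
  [0.02,0,0,0,0,0,0],
  [0.02,0,0,0,0,0,0],
  [0.02,0,0,0,0,0,0],
], newtons=30)

```text
clock: 3.7
eef_pos: [0.5544, -0.1815, 0.142]
ee_rot: [0.908, 0.419, 0.009, -0.005]
ft_force: [-0.6, -1.3, 0.1]
opening: 0.35
```

Call:
move_arm([
  [0.02,0.0013,-0.0012,0.0104,0,0,0],
  [0.02,0.0034,-0.003,0.0124,0,0,0],
  [0.02,0.0051,-0.0046,0.0112,0,0,0],
  [0.02,0.0067,-0.006,0.0096,0,0,0],
])

```text
clock: 4.1
eef_pos: [0.5696, -0.1947, 0.1868]
ee_rot: [0.908, 0.42, 0.007, -0.007]
ft_force: [1.6, -0.8, -5.7]
opening: 0.352
```

Run:
```python
from h import *
s=state();print(s["eef_pos"],s["ee_rot"],s["ft_force"],s["opening"])
im=eyes.grab_frame("side")[70:260,270:460,::-1];cv2.imwrite("pics/s4.png",cv2.resize(im,(600,600)))
```

```text
[ 0.56960869 -0.19467423  0.18678005] [ 0.90756076  0.41979127  0.00735429 -0.0073938 ] [ 1.64904252 -0.83384314 -5.74811344] 0.3521724557672643
```

View pics/s4.png

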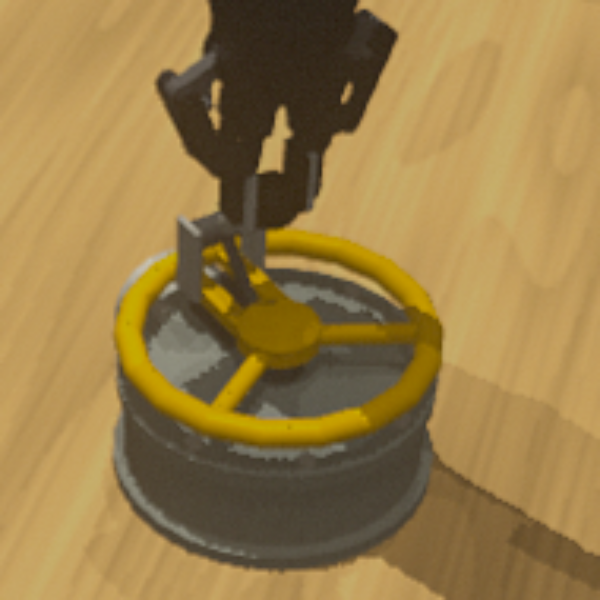

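The handle is following at about 0.85 rad. Continuing over the click.

Call:
move_arm([
  [0.02,0.0095,-0.0084,0.0072,0,0,0],
  [0.02,0.009,-0.0079,0.005,0,0,0],
  [0.02,0.0072,-0.0063,0.0022,0,0,0],
  [0.02,0.0084,-0.0074,0.001,0,0,0],
])

```text
clock: 4.55
eef_pos: [0.6025, -0.2226, 0.2055]
ee_rot: [0.907, 0.42, 0.006, -0.012]
ft_force: [-2.3, 1.7, -2.4]
opening: 0.35
```

Call:
move_arm([
  [0.02,0.003,-0.0026,-0.001,0,0,0],
  [0.02,0.0015,-0.0013,0,0,0,0],
])

```text
clock: 4.75
eef_pos: [0.6081, -0.2274, 0.2056]
ee_rot: [0.907, 0.42, 0.006, -0.011]
ft_force: [-1.5, -0.1, -2.9]
opening: 0.352
```

Run:
```python
from h import *
s=state();print(s["eef_pos"],s["ee_rot"],s["ft_force"],s["opening"],s["joint_positions"].round(2))
im=eyes.grab_frame("side")[50:240,270:460,::-1];cv2.imwrite("pics/s5.png",cv2.resize(im,(600,600)))
im=eyes.grab_frame("top")[90:330,320:560,::-1];cv2.imwrite("pics/t5.png",cv2.resize(im,(600,600)))
```

```text
[ 0.60808317 -0.22737119  0.20560524] [ 0.90729211  0.42030622  0.00638397 -0.01108823] [-1.45536836 -0.06550587 -2.89461873] 0.3524590359167114 [ 0.06  0.61  0.35  1.59 -0.27  0.99  1.37]
```

View pics/s5.png

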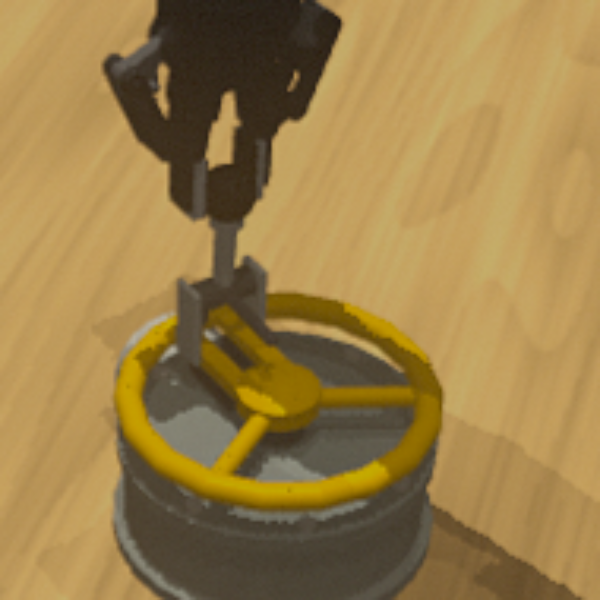

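View pics/t5.png

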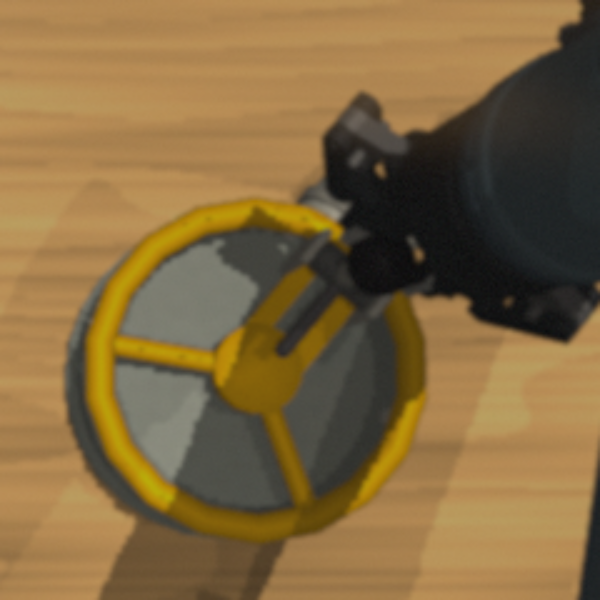

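Run:
```python
from h import *
print(atz("top",474,196,.197),atz("side",342.2,110.8,.197))
A=[];b=[]
for n,u,v in [("top",474,196),("side",342.2,110.8)]:
    o,d=ray(n,u,v);d/=np.linalg.norm(d);P=np.eye(3)-np.outer(d,d);A.append(P);b.append(P@o)
X=np.linalg.lstsq(np.vstack(A),np.hstack(b),rcond=None)[0];print(X,np.hypot(*(X[:2]-[.5573,-.184])))
```

```text
[ 0.59954873 -0.22308678  0.197     ] [ 0.60068591 -0.22128347  0.197     ]
[ 0.60048055 -0.22335597  0.19565581] 0.05842475610773193
```

Handle upright: the ball triangulates to (0.600,-0.223,0.196), 58 mm from the axis. The TCP is about 8 mm outboard, so I'll open a little and regrip centred.

Call:
move_arm([
  [0.05,0,0,0,0,0,0],
  [0.05,0,0,0,0,0,0],
  [0.05,-0.005,0.003,-0.005,0,0,0],
  [0.05,0,0,0,0,0,0],
])

```text
clock: 5.25
eef_pos: [0.6034, -0.224, 0.2006]
ee_rot: [0.907, 0.42, 0.007, -0.01]
ft_force: [-0.2, 0.1, -0.5]
opening: 0.583
```

Run:
```python
from h import *
s=state();print(s["eef_pos"],s["ee_rot"],s["ft_force"],s["opening"])
cv2.imwrite("pics/w6.png",eyes.grab_frame("wrist")[:,:,::-1])
im=eyes.grab_frame("side")[50:240,270:460,::-1];cv2.imwrite("pics/s6.png",cv2.resize(im,(600,600)))
```

```text
[ 0.60338888 -0.22400548  0.20055814] [ 0.90723368  0.4204456   0.00744438 -0.00985557] [-0.23072418  0.05386834 -0.45337345] 0.5833511843645969
```

View pics/w6.png

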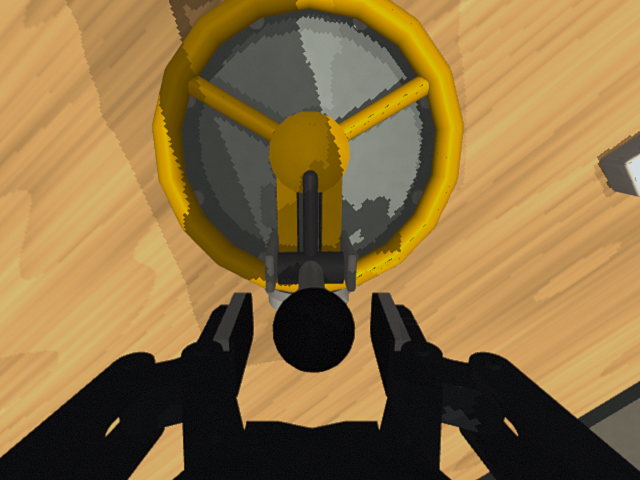

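View pics/s6.png

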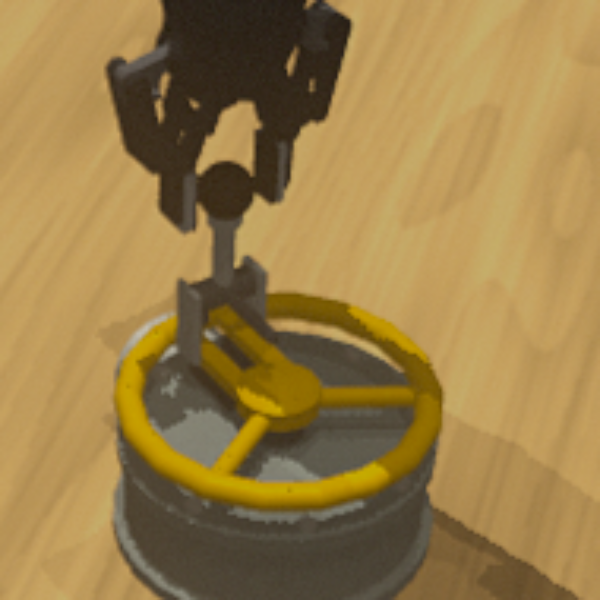

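The ball is centred between the pads at (314,330) and the handle stands upright by itself. Gripping it and starting the turn.

Call:
move_arm([
  [0.02,0,0,0,0,0,0],
  [0.02,0,0,0,0,0,0],
  [0.02,0,0,0,0,0,0],
  [0.02,0.0048,0.0064,0,0,0,0.06],
  [0.02,0.004,0.0069,0,0,0,0.06],
  [0.02,0.003,0.0074,0,0,0,0.06],
  [0.02,0.002,0.0077,0,0,0,0.06],
  [0.02,0.001,0.0079,0,0,0,0.06],
])

```text
clock: 6.15
eef_pos: [0.6176, -0.1967, 0.2019]
ee_rot: [0.833, 0.553, 0.004, -0.005]
ft_force: [1.5, -2.8, -1.6]
opening: 0.357
```

Call:
move_arm([
  [0.02,0.001,0.0084,0,0,0,0.05],
  [0.02,0,0.0085,-0.001,0,0,0.05],
  [0.02,-0.0012,0.0084,0,0,0,0.05],
  [0.02,-0.0022,0.0082,0,0,0,0.05],
  [0.02,-0.0032,0.0079,0,0,0,0.05],
])

```text
clock: 6.65
eef_pos: [0.6145, -0.1616, 0.2019]
ee_rot: [0.756, 0.654, 0.003, 0.001]
ft_force: [2.7, -1.8, -2.4]
opening: 0.352
```

Run:
```python
from h import *
s=state();p=s["eef_pos"];print(p,s["ee_rot"],s["ft_force"],s["opening"],s["joint_positions"].round(2));d=p[:2]-[.5573,-.184];print(np.hypot(*d),np.degrees(np.arctan2(d[1],d[0])))
im=eyes.grab_frame("side")[50:240,270:460,::-1];cv2.imwrite("pics/s7.png",cv2.resize(im,(600,600)))
```

```text
[ 0.61452213 -0.16155642  0.20189356] [0.7562178  0.65431017 0.00347422 0.0008814 ] [ 2.71947061 -1.76708928 -2.37561791] 0.3520471992189084 [ 0.04  0.57  0.22  1.64 -0.15  0.94  1.73]
0.06146614395761668 21.416034339658655
```

View pics/s7.png

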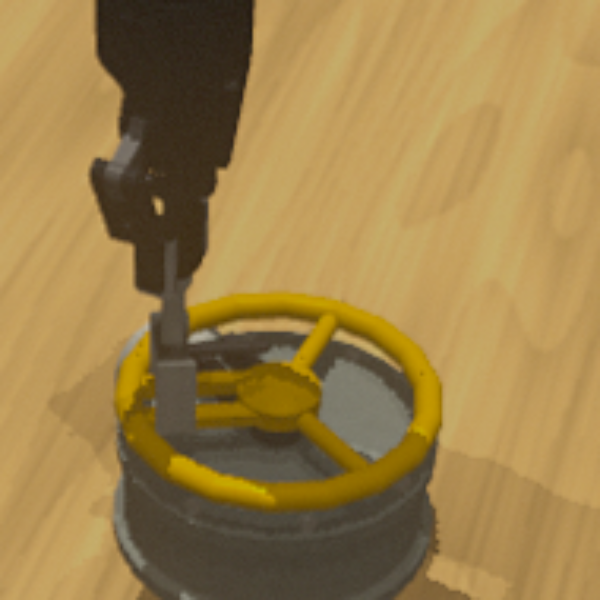

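Call:
move_arm([
  [0.02,-0.0036,0.0077,0,0,0,0.04],
  [0.02,-0.0045,0.0072,0,0,0,0.03],
  [0.02,-0.0052,0.0065,0,0,0,0.03],
  [0.02,-0.0056,0.0058,0,0,0,0],
  [0.02,-0.003,0.003,0,0,0,0],
])

```text
clock: 7.2
eef_pos: [0.5965, -0.1374, 0.2023]
ee_rot: [0.722, 0.692, 0.005, 0.01]
ft_force: [19.6, -12.2, -21.3]
opening: 0.351
```

Run:
```python
from h import *
s=state();p=s["eef_pos"];print(s["ft_force"],s["opening"]);d=p[:2]-[.5573,-.184];print(np.hypot(*d),np.degrees(np.arctan2(d[1],d[0])))
```

```text
[ 19.552311   -12.17885633 -21.28283745] 0.35080644674418876
0.060946400957970596 49.91567601782814
```

A force rise of about 25 N at a 91° turn means the stop is reached. I'll relax the load and look before letting go.

Call:
move_arm([
  [0.02,0.001,-0.001,-0.001,0,0,0],
  [0.02,0,0,0,0,0,0],
])

```text
clock: 7.4
eef_pos: [0.5985, -0.1386, 0.2019]
ee_rot: [0.722, 0.692, 0.006, 0.012]
ft_force: [0.6, -1.7, -1.2]
opening: 0.353
```

Run:
```python
from h import *
s=state();p=s["eef_pos"];print(s["ft_force"],s["opening"]);d=p[:2]-[.5573,-.184];print(np.hypot(*d),np.degrees(np.arctan2(d[1],d[0])))
im=eyes.grab_frame("side")[50:240,270:460,::-1];cv2.imwrite("pics/s8.png",cv2.resize(im,(600,600)))
```

```text
[ 0.59065488 -1.70560532 -1.20853336] 0.3533562795454791
0.061315708306252055 47.773181474775086
```

View pics/s8.png

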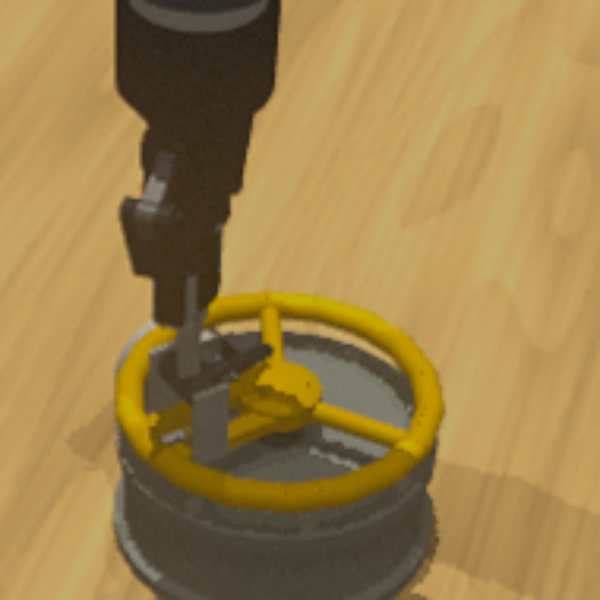

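Call:
move_arm([
  [0.02,-0.0015,0.0015,0,0,0,0],
  [0.02,-0.0006,0.0006,0,0,0,0],
])

```text
clock: 7.65
eef_pos: [0.5977, -0.138, 0.202]
ee_rot: [0.722, 0.691, 0.006, 0.015]
ft_force: [6.5, -4.8, -7.3]
opening: 0.352
```

Call:
move_arm([
  [0.06,0,0,0,0,0,0],
  [0.06,0,0,0,0,0,0],
  [0.06,0,0,0,0,0,0],
])

```text
clock: 7.95
eef_pos: [0.5959, -0.1364, 0.2016]
ee_rot: [0.722, 0.692, 0.006, 0.013]
ft_force: [1.0, -0.7, -1.3]
opening: 0.704
```

Run:
```python
from h import *
s=state();print(s["eef_pos"],s["ft_force"],s["opening"])
cv2.imwrite("pics/w9.png",eyes.grab_frame("wrist")[:,:,::-1])
```

```text
[ 0.59591284 -0.13639155  0.2016083 ] [ 0.96319682 -0.65284353 -1.26336687] 0.7041545387734098
```

View pics/w9.png

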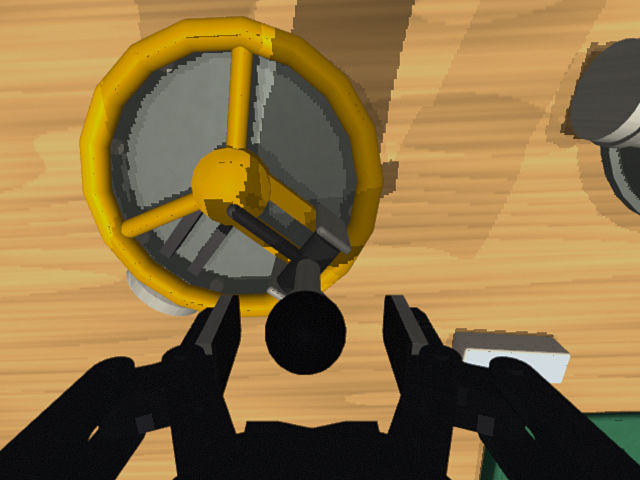

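Released: the ball at (305,333) is clear of both pads. Lifting straight up.

Call:
move_arm([
  [0.07,0,0,0.01,0,0,0],
  [0.07,0,0,0.02,0,0,0],
  [0.07,0,0,0.03,0,0,0],
  [0.07,0,0,0.03,0,0,0],
  [0.07,0,-0.03,0.01,0,0,0],
  [0.07,-0.03,-0.03,0,0,0,0],
  [0.07,-0.04,-0.03,0,0,0,0],
  [0.07,-0.04,-0.03,0,0,0,0],
  [0.07,-0.04,-0.03,0,0,0,0],
  [0.07,0,0,0,0,0,0],
])

```text
clock: 9.0
eef_pos: [0.4409, -0.2857, 0.3129]
ee_rot: [0.72, 0.694, 0.008, 0.014]
ft_force: [1.0, -0.2, -0.1]
opening: 0.816
```

Run:
```python
from h import *
s=state();print(s["eef_pos"],s["ft_force"],s["clock"])
im=eyes.grab_frame("side")[:,:,::-1];cv2.imwrite("pics/s10.png",im)
im=eyes.grab_frame("top")[:,:,::-1];cv2.imwrite("pics/t10.png",im)
```

```text
[ 0.44091153 -0.28570759  0.31289219] [ 1.04181988 -0.22445081 -0.05504518] 9.0
```

View pics/s10.png

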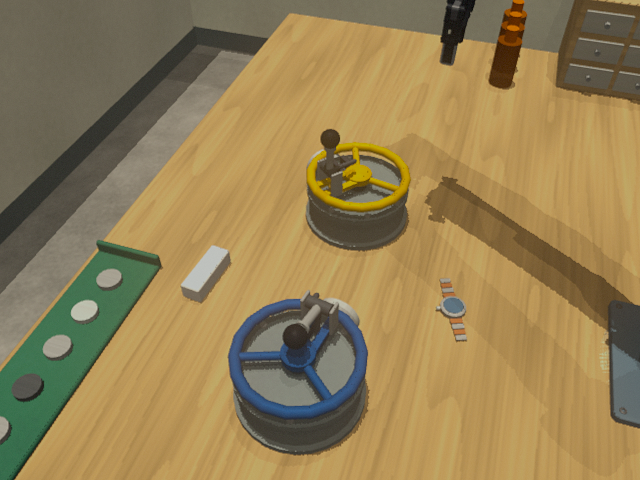

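View pics/t10.png

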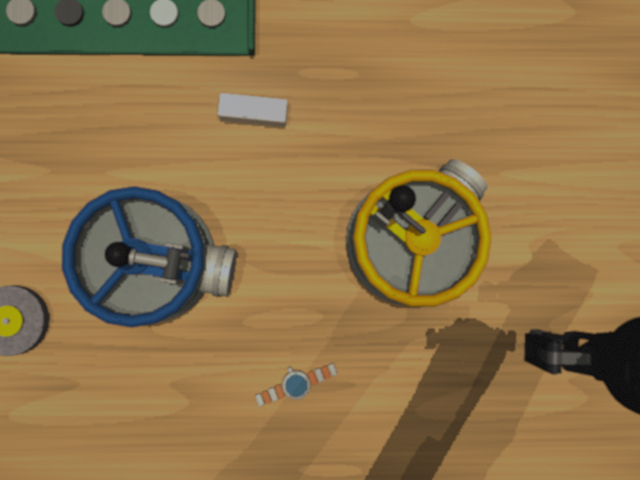

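Run:
```python
from h import *
im=cv2.imread("pics/t10.png")
A=[];b=[]
for n,f,box in [("top","t10",(385,420,180,215)),("side","s10",(315,345,125,150))]:
    g=cv2.imread(f"pics/{f}.png").max(2);m=(g[box[2]:box[3],box[0]:box[1]]<62).astype(np.uint8)
    k,l,st,c=cv2.connectedComponentsWithStats(m);i=1+st[1:,4].argmax();u,v=c[i]+[box[0],box[2]];print(n,u,v,st[i])
    o,d=ray(n,u,v);d/=np.linalg.norm(d);P=np.eye(3)-np.outer(d,d);A.append(P);b.append(P@o)
X=np.linalg.lstsq(np.vstack(A),np.hstack(b),rcond=None)[0];d=X[:2]-[.5573,-.184];print(X,np.hypot(*d),np.degrees(np.arctan2(d[1],d[0])))
# wheel rotation by polar unwrapping (rectify plane z=.098 )
def rect(f):
    n=300;th=np.radians(np.arange(0,360,.5));r=np.linspace(.035,.07,30)
    X=np.stack([.5573+np.outer(np.cos(th),r),-.184+np.outer(np.sin(th),r),np.full((720,30),.096)],-1).reshape(-1,3)
    q=proj("top",X).astype(np.float32).reshape(720,30,2)
    g=cv2.cvtColor(cv2.imread(f),cv2.COLOR_BGR2HSV)
    return cv2.inRange(cv2.remap(g,q,None,cv2.INTER_LINEAR),(20,170,60),(34,255,255)).mean(1)
a=rect("pics/top0.png");b_=rect("pics/t10.png")
for nme,x in (("a",a),("b",b_)):
    on=x>140;e=np.flatnonzero(np.diff(on.astype(int)));print(nme,e/2)
```

```text
top 399.6849925705795 200.33878157503716 [  0   5  31  30 673]
side 339.0 138.0 [24 13  1  1  1]
[ 0.5873464  -0.1362231   0.20293971] 0.056439509964169396 57.834630395799906
a [ 73.5  85.  193.5 205.  297.5 303.  330.5 341. ]
b [163.  174.5 285.  295.5]
```

Run:
```python
from h import *
phi=np.radians(-41.5+90);c=np.array([.5573,-.184])
for th in (1.57,1.4,1.2):
    r=.06-.066*np.cos(th);X=[*(c+r*np.array([np.cos(phi),np.sin(phi)])),.13+.066*np.sin(th)];print(th,proj("top",X),proj("side",X))
im=cv2.imread("pics/t10.png")[140:320,330:510];im2=cv2.imread("pics/s10.png")[110:220,290:400]
cv2.imwrite("pics/z10.png",np.hstack([cv2.resize(im,(400,400)),cv2.resize(im2,(400,400))]))
```

```text
1.57 [[402.08562    198.20326237]] [[329.78881205 138.87780083]]
1.4 [[409.16858612 204.64862916]] [[335.67628994 137.29517093]]
1.2 [[416.75759762 212.18953041]] [[342.2634445  136.73851157]]
```

View pics/z10.png

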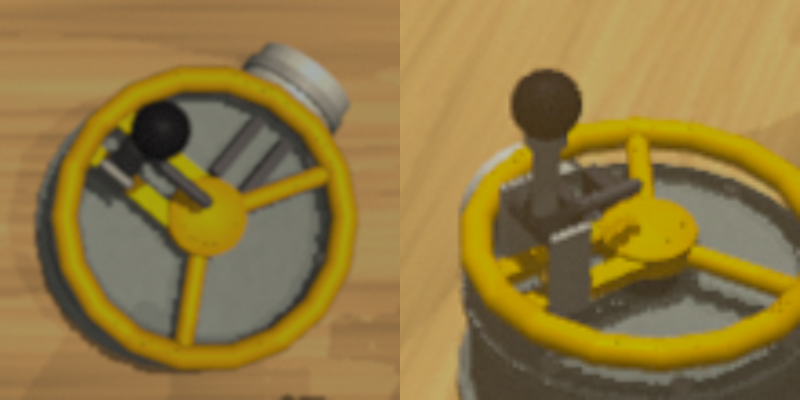

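The ball is seen at (402,198) in the top view and (330,139) in the side view. The model of an upright handle at a 90° turn predicts (402.1,198.2) and (329.8,138.9), so they match. I'm handing the job in.

```bash
python3 -c "
from station import robot;print(robot.close_job())"
```

```text
the job is handed in; nothing more can be done
None
```

The yellow damper is open: I swung its handle up to the upright stop, turned the wheel counter-clockwise to its stop and let go. I handed in at about 9.1 s with the arm well clear.

**Last checks**
- **Handle:** after release, the ball sat within about 1 px of where an upright handle at a 90° turn should appear, in both the top and side views. The handle stood upright by itself. I judged the click from this, as I had no direct reading of it.
- **Wheel:** the spokes show a turn of 89.5–91°. Contact force rose to about 31 N at the stop. I eased off, then re-seated it lightly at about 11 N before opening the fingers.
- **Blue wheel:** it looks unchanged, still folded.

**What went wrong or disagreed**
- **Overshoot:** on the first descent the tool went about 20 mm too far in +y and one finger touched the yellow ball at about 4 N. The handle was folded and the wheel locked, and I corrected it before gripping.
- **Bad check:** one automatic triangulation of the ball failed because its side-view blob was a single wrong pixel. I discarded it and used the direct comparison above.

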